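# Let the sample carousel back to the green station

## Task

The spring-loaded sample carousel has been wound on too far and must come back to the green-topped post. First stand the red-capped amber bottle, which is in the way of the carousel's red arm, upright in the blue tray beside the bottle already there. Then lift the pawl by its orange tab and hold it clear while the spring turns the drum back, dropping it in time to catch the drum with the red arm at the green post; let go, and do not disturb the other things on the bench or let the red arm run into the bottle.

Things in the scene. Friction and masses are not known exactly. Their poses are not given: they have to be found in the camera images.
- carousel: Fixed sample carousel, grey base 250 mm across. Origin: centre of underside, on the vertical drum axis; its x axis is the zero of all carousel angles, counter-clockwise from above. On the base turns a drum: steel wheel of radius 115 mm with 15 teeth on its upper face (radius 85 to 115, tops 81 mm high) and white hub of radius 80, 136 high, with yellow-capped tubes to 170. Pawl along 235 degrees.
- drum (a joint): Drum angle, growing counter-clockwise from above ('back'). Red arm direction = 36 degrees + this, in carousel angles. With the pawl clear its spring turns it back at about 0.17 rad/s (stop at 2.7). The pawl catches it only at multiples of 0.419 rad (24 degrees); dropped between two, at the next larger one. In the first 2.5 s of a run it creeps to its first catch, 0 or 0.419.
- red_arm_tip (a point): End of the drum's red arm, 200 mm from the drum axis, 97 mm above the bench; the arm is a bar 16 mm wide from 90 to 104 mm high (round end 28 mm across, top at 112 mm) that sweeps round with the drum.
- pawl (a joint): Pawl hinge angle in rad: 0 fully down between two teeth, growing as it is lifted (limit 0.6); it falls back by its own weight. It clears the teeth above about 0.1; lift it to 0.2 or more to be safe.
- pawl_tab (a point): Grip centre of the pawl's upright orange tab, 65 mm from the hinge towards the drum axis (150 mm from it), 140 mm high when down. Tab: 26 mm long radially, 14 mm thick tangentially (pinch these faces), from 110 to 158 mm high, on a bar 14 mm wide. Site x: from hinge to drum axis; y: across the thickness, along the hinge; z: up when down. Raising it 18 mm turns the pawl about 0.27 rad.
- pawl_nose (a point): Bottom of the steel pawl nose that drops between the teeth, 115 mm from the hinge, 100 mm from the drum axis, 71 mm high when down; 10 mm wide.
- post_green: Green-topped station post, fixed to the bench, 32 mm across, 110 mm tall, 230 mm from the drum axis. Origin: centre of its foot. It stands at 108, 132 or 156 degrees in the carousel's angles, each of which is an arm direction where the pawl can catch the drum.
- post_white: White-topped station post, as the green one; at another of the three places. Not the target.
- post_blue: Blue-topped station post, as the green one; at another of the three places. Not the target.
- bottle: Loose amber glass bottle with red cap, 60 mm in diameter, 155 mm tall, 0.2 to 0.42 kg, standing in the sweep of the red arm. Origin: centre of its underside, z up. Cap 36 mm in diameter from 125 to 155 mm high; body 60 mm wide up to 92 mm, neck 30 mm.
- tray: Fixed blue tray 160 (its x) by 220 (its y) by 30 mm tall, 5 mm walls and floor. Origin: centre of its underside. The half towards its -y is empty, best place for the bottle 50 mm along -y.
- tray_bottle: Loose amber bottle with white cap, same size, already standing in the +y half of the tray; not to be disturbed. Origin: centre of its underside.
- wash_bottle: Loose white wash bottle with blue spout, 60 mm in diameter, 200 mm tall, standing near the pawl; not to be disturbed. Origin: centre of its underside.
- tip_box: Loose pipette-tip box with green lid, 82 x 112 x 55 mm, right of the carousel; not to be disturbed. Origin: centre of its underside.
- beaker: Loose glass beaker, 70 mm across, 80 mm tall, between the pawl and the posts; not to be disturbed. Origin: centre of its underside.
- tube_rack: Loose black tube rack with capped tubes, 190 x 45 x 98 mm; not to be disturbed. Origin: centre of its underside.
- pump_bottle: Loose clear pump bottle, 64 mm in diameter, 195 mm tall, beyond the tray; not to be disturbed. Origin: centre of its underside.
Things that resemble listed ones, but are neither listed nor needed, are in the scene too. What is shaped like the bottle but purple is not meant.

How it is judged:
On the way, in this order (a step that is already met when the one before it is completed fails the run):
1. the red-capped bottle stands upright in the tray, let go (x of bottle in the frame of tray between -0.06 and 0.06 m and y of bottle in the frame of tray between -0.09 and 0.09 m and z of bottle in the frame of tray below 0.012 m and angle between bottle's own z axis and vertical below 0.12 rad and linear speed of bottle below 0.03 m/s and contact force between the fingers and bottle below 0.2 N), for 0.2 s.
2. the pawl is lifted clear of the teeth (value of joint pawl above 0.14 rad), for 0.2 s.
At the end, for the whole second after the job is handed in: Red-capped bottle upright (within 7 degrees), at rest inside the blue tray; pawl fully down between teeth (below 0.04 rad); drum still (below 0.03 rad/s) with the red arm's tip within 50 mm of the green post's axis, horizontally (about 30 mm when caught there) (x of bottle in the frame of tray between -0.06 and 0.06 m and y of bottle in the frame of tray between -0.09 and 0.09 m and z of bottle in the frame of tray below 0.012 m and angle between bottle's own z axis and vertical below 0.12 rad and linear speed of bottle below 0.03 m/s and horizontal distance between red_arm_tip and post_green below 0.05 m and value of joint pawl below 0.04 rad and velocity of joint drum between -0.03 and 0.03 rad/s); the robot touches nothing.
It fails at once if the red arm or drum runs into the red-capped bottle (contact force between drum and bottle above 1 N).
It fails at once if the red-capped bottle is tipped over (more than 40 degrees) (angle between bottle's own z axis and vertical above 0.7 rad).
It fails at once if another bottle, the tip box, the beaker or the tube rack is pushed more than 30 mm or tipped (distance of any of wash_bottle, tip_box, beaker, tube_rack, pump_bottle, tray_bottle from where it was at the start of the episode above 0.03 m or angle between any of wash_bottle, tip_box, beaker, tube_rack, pump_bottle, tray_bottle's own z axis and vertical above 0.35 rad).
It also fails if it takes over 72 s, if anything falls off the work surface, if the arm or the gripper's body presses on something with over 40 N, if the wrist force passes 120 N, or if a joint passes its speed limit or range.

## Robot

A 6-joint arm with a two-finger parallel gripper is mounted at the origin on the work surface. World frame = base frame: x ahead of the robot, y to its left, z up, the work surface at z = 0. Lengths are in m, angles in rad, forces in N, time in s.
With the tool pointing down it reaches from about 0.375 to 0.9 m from the base axis. Payload 3.1 kg.
Tool frame: the origin (TCP) lies at the centre of the arm's flange, where the gripper is bolted on; the fingertips stand tip_reach ahead of it and the grasp point (between the pads) lies 164 mm ahead of it (tip_reach is the distance from the TCP to the fingertips, in m); z points along the fingers, y is the direction in which the jaws open and shut (so a half turn about z gives the same grasp; the last joint's range is limited). The gripper opens to 87 mm and grips with 3 to 60 N. Pads are 19 mm wide; open, the fingers measure 117 mm over their backs; the gripper's body (75 mm by 190 mm) begins 51 mm behind the grasp point.
Start: joints at [-1.417, 0.527, 1.433, -0, 1.181, -0.178], TCP at [0.204, -0.591, 0.405] pointing down, gripper open.
Joint ranges: [-3.08, 3.08], [-0.75, 2.2], [0.22, 2.44], [-1.43, 4.57], [0, 2.65], [-2.85, 2.85]. Speed limits (rad/s): [2.79, 2.79, 3.14, 3.14, 3.14, 3.14].

## Interface

Orientations are given as a unit quaternion [x, y, z, w].
In Python, from rig import get_obs, camera, hand_in, tip_reach gives the robot as it stands. The module is installed in compiled form; this text tells all that it offers.
- The arm moves only by the tool servo_tool, never from a script. Its argument "steps" is one flat list of numbers, 5 for each row, row after row: the finger opening in m, from 0 to 0.087, then the shift along the tool's x, y, z in m, then the turn about the tool's z in rad. A call has 1 to 12 rows; each row is the pose to reach, as a shift and turn from the pose commanded when the call began, along the tool's axes at that moment; what a row does not reach only later rows make up. A row lasts 1/8 s, in which the tool goes at most 62.5 mm and 10.7 degrees, less where a joint would pass 70% of its speed; a pose out of reach is approached as far as the arm can. A call with a gripper value outside its range is refused whole. The fingers move at their own pace and stop on an object; "force" is the grip in N (left out, the last holds). Time passes only in rows, so rows that repeat a pose let the fingers close. It gives the time, the measured TCP pose, the force and the opening at its end, in the units of the state.
- get_obs(): the state, without advancing time (a new reading comes with each control period).
- camera(name): name is "side" or "top" or "wrist"; returns a dict with "pixels" (384x512x3 uint8, blue, green, red), "vertical_fov" (degrees; the focal length in pixels is half the picture's height over the tangent of half this angle, whatever the lens; pixels are square), "cx", "cy" (the principal point, pixels), "T" (4x4, takes a point from camera to world coordinates). Camera axes: x right, y up, looking along -z (the intrinsics and any distortion apply to the point x, -y, -z); pixel columns grow to the right and rows downward; lengths in m; the calibration is good to about 2 mm. A picture is of the moment at which its call begins. There is no depth.
- hand_in(): hands the job in, once; it reports no verdict.
The state is a dict: "time": time; "q": joint angles; "joint_velocities": joint speeds; "joint_torque": joint torques, N m; "position": TCP position; "tool_rot": TCP orientation; "ft_force": force on the tool from outside, world axes, zero at the start; "moment": the same for the moment, N m; "grip_width": finger opening in m.
Only numpy, scipy, OpenCV 4.12 (cv2) and the standard library are available. Lean on these libraries where they do the work, as an engineer would, in place of code of your own. Each camera call takes 0.05 s, during which the arm holds its last target.

## Working session

There is one attempt and no reset: what is moved stays moved. The work goes in short steps, Python scripts to look and compute and a tool call to move; the robot and the scene stay as the last step left them, time stands still between calls to the robot, and variables do not carry over. Pictures are saved under pics/ and viewed, and the job is handed in when it is done.

Besides the shell and the picture viewer there is one more tool, called after "Call:" in YAML: its name, and indented under it one key for each argument. servo_tool: Moves the arm, as the interface text tells. Its arguments: {"type":"object","properties":{"steps":{"type":"array"},"force":{"type":"number"}},"required":["steps"]}

```bash
mkdir -p pics; python3 - <<'E'
from rig import get_obs,camera,tip_reach
import cv2,numpy as np
o=get_obs();print(o,tip_reach)
for n in("side","top","wrist"):
    c=camera(n);cv2.imwrite(f"pics/{n}0.png",c["pixels"]);np.save(f"pics/{n}0.npy",c["pixels"])
    print(n,[ (k,v) for k,v in c.items() if k!="pixels"])
E
```

```text
{'time': 0.0, 'q': array([-1.41750992e+00,  5.28416768e-01,  1.43390258e+00, -1.27510136e-06,
        1.18142800e+00, -1.78483102e-01]), 'joint_velocities': array([ 1.26151759e-03,  8.71133760e-05, -1.18846969e-03, -1.47707427e-05,
        1.69179003e-05, -1.07558441e-03]), 'joint_torque': array([ 5.95215261e-04, -4.40044749e+01, -1.76589864e+01,  6.34678896e-02,
        5.82149264e-02, -1.42330159e-04]), 'position': array([ 0.20355553, -0.59054804,  0.40380149]), 'tool_rot': array([ 9.86272033e-01,  1.65125150e-01,  1.29829259e-05, -1.07727025e-03]), 'ft_force': array([-0.48723792,  0.29866226,  0.83569043]), 'moment': array([0.03897044, 0.00427893, 0.02439507]), 'grip_width': 0.08673372306047872} 0.1822
side [('vertical_fov', 54.902091544827755), ('cx', 255.65248328017512), ('cy', 195.38377185549035), ('T', array([[-0.76125677,  0.44368615, -0.47289611, -0.00148052],
       [-0.64844845, -0.52272934,  0.55341544,  0.66389924],
       [-0.00165391,  0.72794   ,  0.68563884,  0.95162551],
       [ 0.        ,  0.        ,  0.        ,  1.        ]]))]
top [('vertical_fov', 47.692401894519264), ('cx', 251.65339454623444), ('cy', 185.2898156303546), ('T', array([[-0.02323327,  0.99186956, -0.12511989,  0.40751695],
       [-0.99971222, -0.02230233,  0.00883613, -0.01902083],
       [ 0.00597382,  0.12528918,  0.99210228,  1.65619537],
       [ 0.        ,  0.        ,  0.        ,  1.        ]]))]
wrist [('vertical_fov', 68.93804049066725), ('cx', 251.80288383016503), ('cy', 193.56646698448174), ('T', array([[ 0.32640704,  0.9126741 ,  0.24593585,  0.27120895],
       [-0.94522778,  0.3156319 ,  0.08319221, -0.56777289],
       [-0.00169782, -0.25961992,  0.96570938,  0.38383829],
       [ 0.        ,  0.        ,  0.        ,  1.        ]]))]
```

View pics/top0.png

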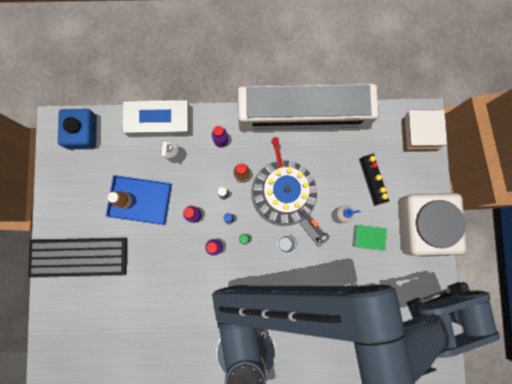

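View pics/side0.png

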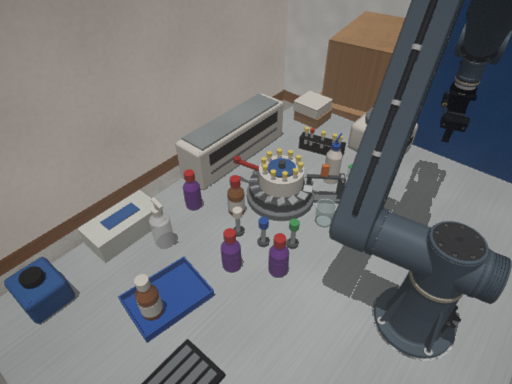

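View pics/wrist0.png

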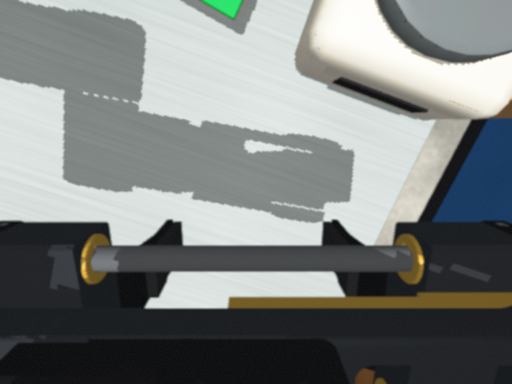

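```bash
cat > h.py <<'E'
import numpy as np,cv2
def ray(c,u,v):
    f=384/2/np.tan(np.radians(c["vertical_fov"])/2)
    d=np.array([(u-c["cx"])/f,-(v-c["cy"])/f,-1.]);T=c["T"]
    return T[:3,3],T[:3,:3]@d
def onz(c,u,v,z):
    o,d=ray(c,u,v);return o+d*(z-o[2])/d[2]
def proj(c,p):
    f=384/2/np.tan(np.radians(c["vertical_fov"])/2);T=c["T"]
    q=T[:3,:3].T@(np.asarray(p)-T[:3,3]);return c["cx"]+f*q[0]/-q[2],c["cy"]-f*q[1]/-q[2]
def tri(rs):
    A=np.zeros((3,3));b=np.zeros(3)
    for o,d in rs:
        d=d/np.linalg.norm(d);P=np.eye(3)-np.outer(d,d);A+=P;b+=P@o
    p=np.linalg.solve(A,b);return p,[np.linalg.norm(np.cross(p-o,d/np.linalg.norm(d))) for o,d in rs]
E
python3 - <<'E'
import cv2,numpy as np
a=cv2.imread("pics/top0.png");cv2.imwrite("pics/top0c.png",cv2.resize(a[110:270,180:400],None,fx=3.6,fy=3.6,interpolation=cv2.INTER_CUBIC))
a=cv2.imread("pics/side0.png");cv2.imwrite("pics/side0c.png",cv2.resize(a[130:280,170:370],None,fx=4,fy=4,interpolation=cv2.INTER_CUBIC))
for n in("top","side"):
    a=cv2.imread(f"pics/{n}0.png");h=cv2.cvtColor(a,cv2.COLOR_BGR2HSV)
    for nm,lo,hi in(("red",(0,150,90),(6,255,255)),("red2",(174,150,90),(179,255,255)),("green",(50,120,60),(80,255,255)),("blue",(105,150,80),(120,255,255)),("yellow",(22,140,120),(35,255,255)),("orange",(7,180,150),(16,255,255))):
        m=cv2.inRange(h,lo,hi);k,l,s,c=cv2.connectedComponentsWithStats(m)
        print(n,nm,[(s[i,4],c[i].round(1).tolist()) for i in range(1,k) if s[i,4]>5])
E
```

```text
top red [(np.int32(64), [218.2, 130.4]), (np.int32(110), [276.9, 150.7]), (np.int32(25), [374.1, 164.7]), (np.int32(91), [241.0, 168.9]), (np.int32(60), [189.0, 212.4]), (np.int32(59), [211.7, 246.9])]
top red2 [(np.int32(9), [189.0, 208.6]), (np.int32(7), [184.6, 213.6]), (np.int32(11), [207.9, 246.8]), (np.int32(7), [213.9, 250.4])]
top green [(np.int32(620), [370.2, 237.4]), (np.int32(57), [244.1, 238.5])]
top blue [(np.int32(863), [74.9, 128.1]), (np.int32(306), [154.5, 115.5]), (np.int32(2003), [141.7, 199.7]), (np.int32(473), [286.6, 188.8]), (np.int32(52), [347.8, 212.5]), (np.int32(49), [228.2, 217.4])]
top yellow [(np.int32(26), [372.0, 158.5]), (np.int32(13), [289.0, 169.7]), (np.int32(12), [278.0, 172.5]), (np.int32(14), [299.5, 174.5]), (np.int32(27), [378.1, 177.1]), (np.int32(12), [270.2, 180.7]), (np.int32(13), [305.5, 184.4]), (np.int32(56), [383.3, 192.7]), (np.int32(10), [269.2, 192.0]), (np.int32(10), [304.0, 195.8]), (np.int32(11), [275.1, 201.6]), (np.int32(13), [296.6, 204.4]), (np.int32(12), [285.5, 206.5])]
top orange [(np.int32(21), [313.4, 222.6])]
side red [(np.int32(6), [312.5, 129.5]), (np.int32(75), [244.5, 162.3]), (np.int32(58), [188.3, 173.4]), (np.int32(80), [234.6, 180.6]), (np.int32(76), [229.1, 232.8]), (np.int32(78), [279.5, 238.1])]
side red2 []
side green [(np.int32(38), [294.0, 221.9])]
side blue [(np.int32(6), [434.2, 83.7]), (np.int32(22), [432.0, 96.1]), (np.int32(120), [434.1, 107.8]), (np.int32(9), [438.0, 123.1]), (np.int32(46), [488.5, 137.2]), (np.int32(10), [476.3, 138.5]), (np.int32(22), [335.7, 144.9]), (np.int32(9), [494.0, 144.6]), (np.int32(7), [499.6, 143.4]), (np.int32(43), [263.4, 220.2]), (np.int32(2407), [169.7, 297.5]), (np.int32(6), [203.5, 280.5])]
side yellow [(np.int32(8), [265.1, 167.9]), (np.int32(6), [273.0, 173.5])]
side orange []
```

View pics/top0c.png

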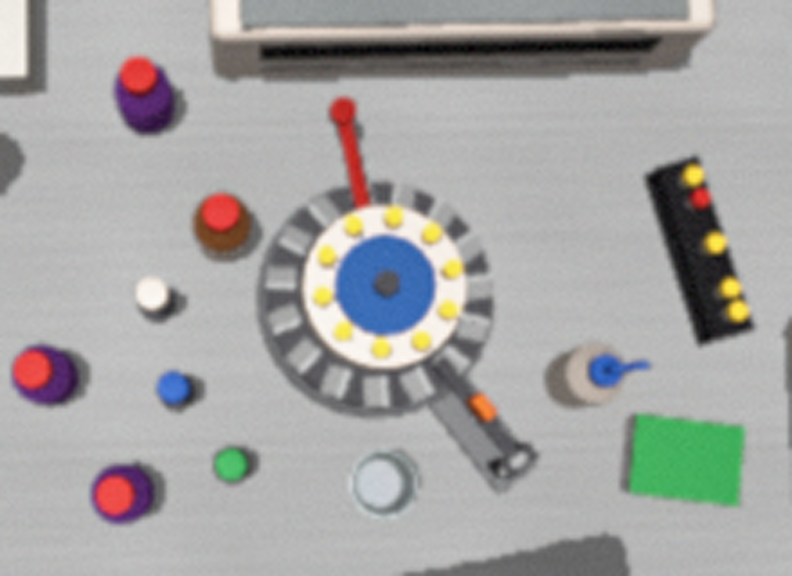

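View pics/side0c.png

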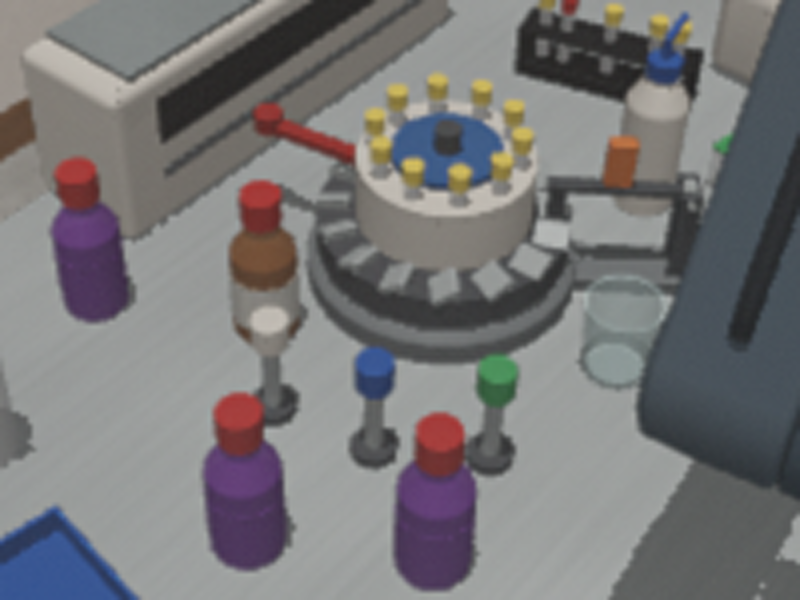

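```bash
cat > c0.py <<'E'
from rig import get_obs,camera
from h import *
ct,cs=camera("top"),camera("side")
def T(u,v,z): return onz(ct,u,v,z)
E
python3 - <<'E'
from c0 import *
Y=[(289.0,169.7),(278.0,172.5),(299.5,174.5),(270.2,180.7),(305.5,184.4),(269.2,192.0),(304.0,195.8),(275.1,201.6),(296.6,204.4),(285.5,206.5)]
P=np.array([T(u,v,.170)[:2] for u,v in Y]);
A=np.c_[2*P,np.ones(len(P))];s=np.linalg.lstsq(A,(P**2).sum(1),rcond=None)[0]
D=s[:2];print("axis",D,"r",np.sqrt(s[2]+D@D))
def an(p): d=np.array(p[:2])-D;return np.linalg.norm(d).round(4),np.degrees(np.arctan2(d[1],d[0])).round(1)
tt=dict(bottlecap=((241,168.9),(234.6,180.6)),green=((244.1,238.5),(294.0,221.9)),blue=((228.2,217.4),(263.4,220.2)))
for k,(a,b) in tt.items():
    p,e=tri([ray(ct,*a),ray(cs,*b)]);print(k,p.round(4),np.round(e,4),an(p))
print("bottle z.155",T(241,168.9,.153),an(T(241,168.9,.153)))
print("green",T(244.1,238.5,.108),an(T(244.1,238.5,.108)));print("blue",an(T(228.2,217.4,.108)))
tab=T(313.4,222.6,.157);print("tab",tab,an(tab))
tip=T(180+342/3.6,110+108/3.6,.112);print("tip",tip,an(tip))
wt=T(180+152/3.6,110+293/3.6,.108);print("white",an(wt))
print("tabtri",tri([ray(ct,313.4,222.6),ray(cs,170+622/4,130+160/4)]))
for n,(u,v),z in(("wash",(180+585/3.6,110+378/3.6),.1),("beaker",(286,244),.08),("whitecap",(113,198),.155)): print(n,T(u,v,z),an(T(u,v,z)))
for u,v,z in((111,176,.03),(171,184,.03),(166,222,.03),(106,214,.03)): print("tray",T(u,v,z))
a=ct["pixels"];cv2.imwrite("pics/tray0.png",cv2.resize(a[150:250,80:230],None,fx=5,fy=5,interpolation=cv2.INTER_CUBIC))
a=cs["pixels"];cv2.imwrite("pics/trays0.png",cv2.resize(a[250:340,100:230],None,fx=6,fy=6,interpolation=cv2.INTER_CUBIC))
E
```

```text
axis [ 0.58250811 -0.15504179] r 0.0638402567655355
bottlecap [0.6565 0.0031 0.1439] [0.001 0.001] (np.float64(0.1746), np.float64(64.9))
green [ 0.413  -0.0021  0.1082] [0.0008 0.0008] (np.float64(0.2283), np.float64(137.9))
blue [0.4893 0.0532 0.108 ] [0.0003 0.0003] (np.float64(0.2281), np.float64(114.1))
bottle z.155 [0.65580905 0.0035703  0.153     ] (np.float64(0.1747), np.float64(65.2))
green [ 0.41369576 -0.00168803  0.108     ] (np.float64(0.2281), np.float64(137.7))
blue (np.float64(0.2282), np.float64(114.1))
tab [ 0.4623091  -0.24199756  0.157     ] (np.float64(0.1484), np.float64(-144.1))
tip [ 0.76612623 -0.12140854  0.112     ] (np.float64(0.1867), np.float64(10.4))
white (np.float64(0.2282), np.float64(89.8))
tabtri (array([ 0.4608535 , -0.24609368,  0.13750945]), [np.float64(0.002474642454213294), np.float64(0.002474642454213218)])
wash [ 0.48913843 -0.3559677   0.1       ] (np.float64(0.2216), np.float64(-114.9))
beaker [ 0.39067149 -0.15165756  0.08      ] (np.float64(0.1919), np.float64(179.0))
whitecap [0.56327223 0.44883036 0.155     ] (np.float64(0.6042), np.float64(91.8))
tray [0.65989788 0.49671464 0.03      ]
tray [0.6243437  0.27043605 0.03      ]
tray [0.48183175 0.28905777 0.03      ]
tray [0.51678399 0.51287413 0.03      ]
```

View pics/tray0.png

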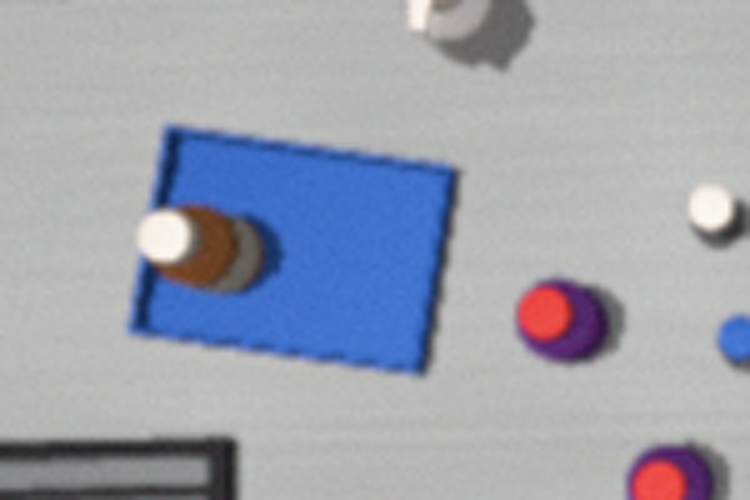

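View pics/trays0.png

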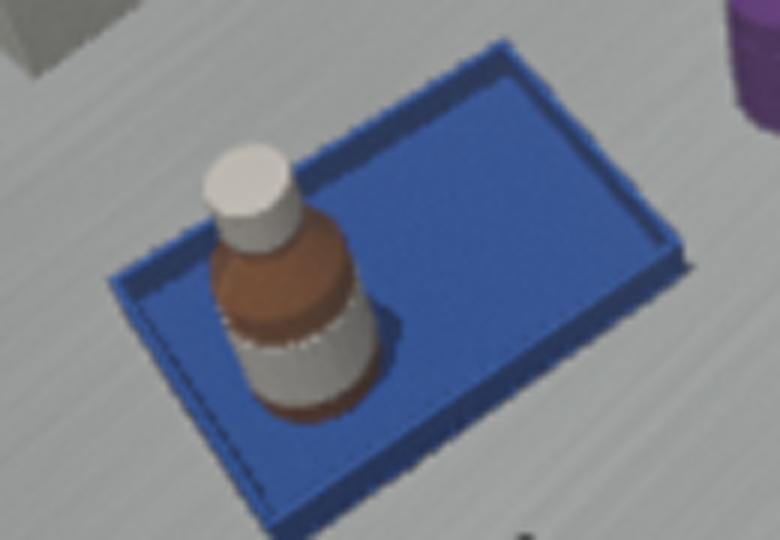

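```bash
cat > mv.py <<'E'
import numpy as np
from scipy.spatial.transform import Rotation as R
from rig import get_obs
def delta(p,jaw=None):
    o=get_obs();M=R.from_quat(o["tool_rot"]).as_matrix()
    d=M.T@(np.array(p)-o["position"]);ya=np.degrees(np.arctan2(M[1,1],M[0,1]))
    s="shift %s jawang %.2f"%(d.round(4),ya)
    if jaw is not None:
        t=(jaw-ya+90)%180-90;s+=" turn about tool z %.4f"%(-np.radians(t))
    print(s,o["time"],o["position"].round(4),o["grip_width"].round(4),o["ft_force"].round(1),o["q"].round(2))
E
python3 - <<'E'
from c0 import *
from mv import delta
for p in((.656,.003,.42),(.656,.003,.306)): delta(p)
C=np.array([T(u,v,.03)[:2] for u,v in((114,175.4),(171.4,183.6),(165,224.4),(106.6,216))])
c=C.mean(0);y=(C[0]+C[3]-C[1]-C[2])/2;print(C,c,np.linalg.norm(y),y/np.linalg.norm(y)*.05, "tgt",c-y/np.linalg.norm(y)*.05)
print("pump",T(170,152,.1),T(170,150,.18));print("wash",T(180+605/3.6,110+368/3.6,.18))
print("purple",T(218.2,130.4,.155),T(189,212.4,.155),T(211.7,246.9,.155))
print("washtri",tri([ray(ct,180+605/3.6,110+368/3.6),ray(cs,170+660/4,130+68/4)]))
E
```

```text
Traceback (most recent call last):
  File "mv.py", line 10, in delta
    print(s,o["time"],o["position"].round(4),o["grip_width"].round(4),o["ft_force"].round(1),o["q"].round(2))
                                             ^^^^^^^^^^^^^^^^^^^^^
AttributeError: 'float' object has no attribute 'round'
```

```bash
sed -i 's/o\["grip_width"\].round(4)/round(float(o["grip_width"]),4)/' mv.py
python3 - <<'E'
from c0 import *
from mv import delta
for p in((.656,.003,.42),(.656,.003,.306)): delta(p)
C=np.array([T(u,v,.03)[:2] for u,v in((114,175.4),(171.4,183.6),(165,224.4),(106.6,216))])
c=C.mean(0);y=(C[0]+C[3]-C[1]-C[2])/2;print(C,c,np.linalg.norm(y),y/np.linalg.norm(y)*.05, "tgt",c-y/np.linalg.norm(y)*.05)
print("pump",T(170,152,.1),T(170,150,.18));print("wash",T(180+605/3.6,110+368/3.6,.18))
print("purple",T(218.2,130.4,.155),T(189,212.4,.155),T(211.7,246.9,.155))
print("washtri",tri([ray(ct,180+605/3.6,110+368/3.6),ray(cs,170+660/4,130+68/4)]))
E
```

```text
shift [ 0.6212 -0.4141 -0.0152] jawang -70.99 0.45 [ 0.2036 -0.5909  0.4047] 0.0872 [ 0.1 -0.8  0.5] [-1.42  0.53  1.43  0.    1.18 -0.18]
shift [ 0.6212 -0.4141  0.0988] jawang -70.99 0.45 [ 0.2036 -0.5909  0.4047] 0.0872 [ 0.1 -0.8  0.5] [-1.42  0.53  1.43  0.    1.18 -0.18]
[[0.6619371  0.48544719]
 [0.62583128 0.26892959]
 [0.47299469 0.29276638]
 [0.50926521 0.51050007]] [0.56750707 0.38941081] 0.22012071231588365 [0.00822007 0.04931968] tgt [0.559287   0.34009113]
pump [0.73264413 0.2616135  0.1       ] [0.72296907 0.24718883 0.18      ]
wash [ 0.49394827 -0.35804024  0.18      ]
purple [0.79521108 0.08140227 0.155     ] [0.50736772 0.18611127 0.155     ] [0.3875685  0.10916644 0.155     ]
washtri (array([ 0.4952977 , -0.36422576,  0.15354353]), [np.float64(0.00022733316140673555), np.float64(0.00022733316140666386)])
```

Red-cap candidates in the top view: (218,130) purple, (189,212) purple, (212,247) purple, (241,169) amber. There are also the tube-rack cap (374,165) and the arm tip (275,140). The target is the amber bottle at (241,169), confirmed by the crop. The posts, counter-clockwise, are white (108°), blue (132°) and green (156°), so the green post is at drum angle 2.094.

Call:
servo_tool:
  steps: [0.07,0.05,-0.03,-0.03,0,0.07,0.1,-0.07,-0.05,0,0.07,0.15,-0.1,-0.05,0,0.07,0.2,-0.13,-0.05,0,0.07,0.25,-0.17,-0.05,0,0.07,0.3,-0.2,-0.05,0,0.07,0.35,-0.23,-0.05,0,0.07,0.4,-0.27,-0.05,0,0.07,0.45,-0.3,-0.05,0,0.07,0.5,-0.33,-0.05,0,0.07,0.56,-0.375,-0.04,0,0.07,0.621,-0.414,-0.02,0]
  force: 20

```text
time: 1.95
position: [0.6418, -0.015, 0.4318]
tool_rot: [0.986, 0.165, 0.001, 0.001]
ft_force: [0.2, -0.4, -0.1]
grip_width: 0.0702
```

```bash
python3 - <<'E'
from c0 import *
from mv import delta
w=camera("wrist");a=w["pixels"];cv2.imwrite("pics/w1.png",a);cv2.imwrite("pics/t1.png",ct["pixels"])
h=cv2.cvtColor(a,cv2.COLOR_BGR2HSV);m=cv2.inRange(h,(0,150,60),(8,255,255));k,l,s,c=cv2.connectedComponentsWithStats(m)
for i in range(1,k):
    if s[i,4]>300: print(s[i],c[i],onz(w,*c[i],.155))
delta((.656,.003,.306))
E
```

```text
[194   0  35  16 405] [211.85432099   6.04444444] [0.78073618 0.07075874 0.155     ]
[ 349   94   37  109 1849] [364.01460249 142.49161709] [ 0.72351841 -0.08964012  0.155     ]
[ 225  155   38   39 1161] [244.0749354  174.21877692] [0.66048666 0.00221196 0.155     ]
shift [ 0.0196 -0.0111  0.1236] jawang -70.71 2.1 [ 0.6415 -0.014   0.4296] 0.07 [ 0.  -0.6  0.8] [-0.2   0.53  1.36  0.    1.26  1.04]
```

View pics/w1.png

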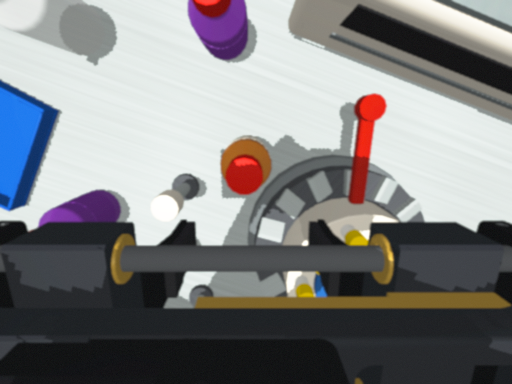

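Call:
servo_tool:
  steps: [0.07,0,0,0,0,0.07,0,0,0,0]

```text
time: 2.35
position: [0.6401, -0.0182, 0.4317]
tool_rot: [0.986, 0.164, 0.0, 0.0]
ft_force: [-0.0, -0.8, -0.4]
grip_width: 0.0698
```

```bash
python3 - <<'E'
from c0 import *
from mv import delta
delta((.658,.003,.306))
w=camera("wrist");a=w["pixels"]
h=cv2.cvtColor(a,cv2.COLOR_BGR2HSV);m=cv2.inRange(h,(0,150,60),(8,255,255));k,l,s,c=cv2.connectedComponentsWithStats(m)
for i in range(1,k):
    if s[i,4]>300: print(s[i],c[i],onz(w,*c[i],.155))
E
```

```text
shift [ 0.0236 -0.0144  0.1258] jawang -71.11 2.45 [ 0.6402 -0.0182  0.4318] 0.0699 [-0.1  0.4  0.8] [-0.2   0.52  1.36 -0.    1.26  1.04]
[ 343   89   35  109 1823] [357.10202962 137.77893582] [ 0.72288301 -0.09111749  0.155     ]
[ 219  150   37   39 1140] [237.50701754 169.40964912] [0.66043439 0.0019677  0.155     ]
```

Call:
servo_tool:
  steps: [0.07,0.0245,-0.0145,0.02,0,0.07,0.0245,-0.0145,0.06,0,0.07,0.0245,-0.0145,0.1,0,0.07,0.0245,-0.0145,0.124,0,0.07,0.0245,-0.0145,0.126,0]

```text
time: 3.12
position: [0.6583, 0.0042, 0.3032]
tool_rot: [0.986, 0.165, -0.002, -0.001]
ft_force: [-0.4, -0.9, -0.1]
grip_width: 0.0701
```

Call:
servo_tool:
  steps: [0.02,0,0,0,0,0.02,0,0,0,0,0.02,0,0,0,0,0.02,0,0,0,0]
  force: 25

```text
time: 3.62
position: [0.6592, 0.0048, 0.3058]
tool_rot: [0.986, 0.165, 0.001, 0.0]
ft_force: [0.6, -1.4, 0.9]
grip_width: 0.0378
```

```bash
python3 - <<'E'
from c0 import *
from mv import delta
delta((.559,.340,.47))
for n,c in(("t",ct),("s",cs)):cv2.imwrite(f"pics/{n}2.png",c["pixels"])
E
```

```text
shift [ 0.0146 -0.3495 -0.1647] jawang -70.98 3.725 [0.6594 0.0047 0.3058] 0.0356 [-0.3 -1.7  2.2] [-0.16  0.69  1.43 -0.    1.03  1.08]
```

View pics/s2.png

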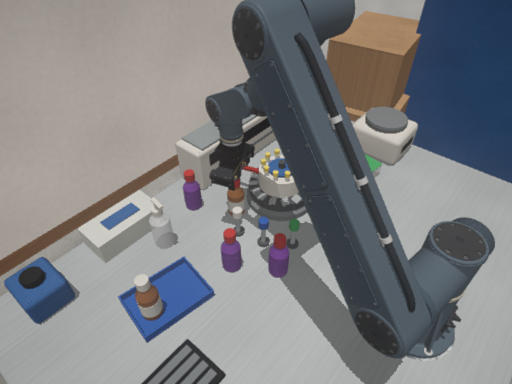

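The side view shows the fingers on the red cap at (236,180), closed to 36 mm. Lifting.

Call:
servo_tool:
  steps: [0.02,0,0,0,0,0.02,0,0,-0.02,0,0.02,0,0,-0.06,0,0.02,0,0,-0.1,0,0.02,0,0,-0.14,0,0.02,0,0,-0.165,0,0.02,0,0,-0.165,0]
  force: 25

```text
time: 4.6
position: [0.6592, 0.0051, 0.4712]
tool_rot: [0.986, 0.165, 0.002, 0.0]
ft_force: [-0.6, 0.8, -4.3]
grip_width: 0.0355
```

```bash
python3 - <<'E'
from c0 import *
from mv import delta
delta((.559,.340,.47))
cv2.imwrite(f"pics/s3.png",cs["pixels"][60:260,130:400].repeat(2,0).repeat(2,1))
E
```

```text
shift [ 0.0151 -0.3491 -0.0014] jawang -70.99 4.7 [0.6585 0.0051 0.4679] 0.0355 [-0.5 -0.  -4.3] [-0.16  0.52  1.27  0.    1.36  1.08]
```

View pics/s3.png

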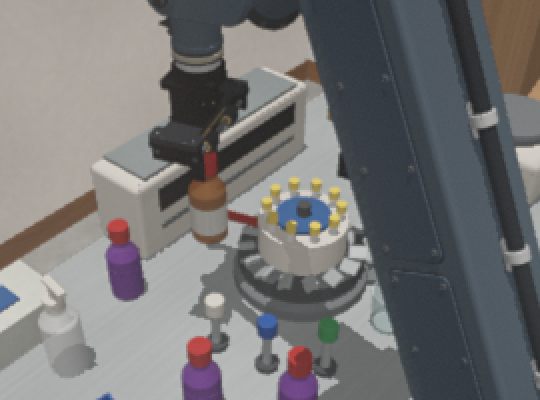

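The bottle is lifted, upright and hanging from the cap. Now carrying it to the tray.

Call:
servo_tool:
  steps: [0.02,0.001,-0.015,0,0,0.02,0.002,-0.045,0,0,0.02,0.003,-0.08,0,0,0.02,0.005,-0.12,0,0,0.02,0.007,-0.16,0,0,0.02,0.008,-0.2,0,0,0.02,0.01,-0.24,0,0,0.02,0.012,-0.28,0,0,0.02,0.014,-0.31,0,0,0.02,0.015,-0.335,0,0,0.02,0.015,-0.348,0,0,0.02,0.015,-0.349,0,0]

```text
time: 6.2
position: [0.5589, 0.3406, 0.4691]
tool_rot: [0.986, 0.166, -0.001, 0.0]
ft_force: [0.1, -1.0, -3.5]
grip_width: 0.0354
```

Call:
servo_tool:
  steps: [0.02,0,0,0,0,0.02,0,0,0,0]

```text
time: 6.45
position: [0.56, 0.3388, 0.47]
tool_rot: [0.986, 0.164, -0.0, 0.0]
ft_force: [-0.4, 1.1, -3.2]
grip_width: 0.0353
```

```bash
python3 - <<'E'
from c0 import *
from mv import delta
delta((.559,.340,.3125))
cv2.imwrite(f"pics/s4.png",cs["pixels"]);cv2.imwrite("pics/t4.png",ct["pixels"])
E
```

```text
shift [-0.0006 -0.0014  0.1576] jawang -71.06 6.55 [0.56   0.3389 0.4701] 0.035 [ 0.5 -0.2 -5. ] [ 0.37  0.51  1.28 -0.    1.36  1.61]
```

View pics/s4.png

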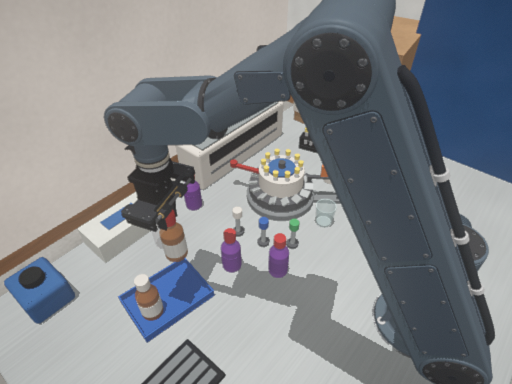

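View pics/t4.png

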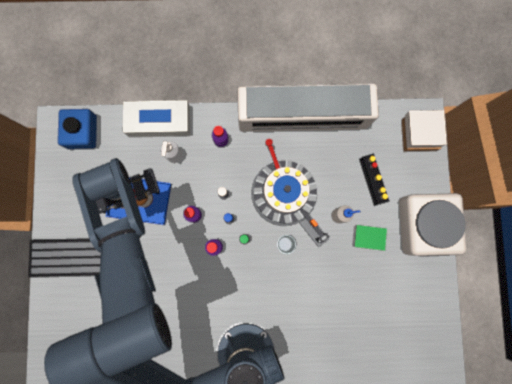

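The bottle hangs over the empty half of the tray, around (145,200) in the top view. Lowering.

Call:
servo_tool:
  steps: [0.02,0,0,0.03,0,0.02,0,0,0.07,0,0.02,0,0,0.11,0,0.02,0,0,0.14,0,0.02,0,0,0.15,0,0.02,0,0,0.155,0,0.02,0,0,0.158,0,0.02,0,0,0.159,0]

```text
time: 7.55
position: [0.56, 0.3398, 0.3122]
tool_rot: [0.986, 0.165, 0.001, -0.0]
ft_force: [0.1, 0.3, -4.4]
grip_width: 0.0355
```

```bash
python3 - <<'E'
from mv import delta
from c0 import *
delta((.559,.340,.3108))
cv2.imwrite(f"pics/s5.png",cs["pixels"][190:350,90:280].repeat(3,0).repeat(3,1))
E
```

```text
shift [-0.0007 -0.0004  0.0011] jawang -70.98 7.65 [0.5598 0.3398 0.3119] 0.0352 [-0.5 -0.1 -4.6] [ 0.38  0.67  1.43 -0.    1.03  1.61]
```

View pics/s5.png

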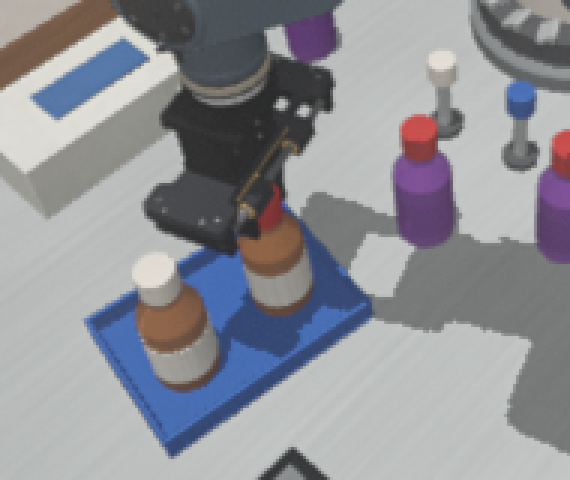

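Call:
servo_tool:
  steps: [0.02,0,0,0.001,0,0.02,0,0,0.002,0,0.02,0,0,0.002,0]

```text
time: 8.02
position: [0.5601, 0.3398, 0.3107]
tool_rot: [0.986, 0.165, 0.001, -0.0]
ft_force: [-1.0, -0.1, 5.1]
grip_width: 0.0354
```

Call:
servo_tool:
  steps: [0.045,0,0,0,0,0.06,0,0,0,0,0.06,0,0,0,0,0.06,0,0,0,0,0.06,0,0,-0.02,0,0.06,0,0,-0.06,0,0.06,0,0,-0.11,0,0.06,0,0,-0.14,0,0.06,0,0,-0.14,0]

```text
time: 9.15
position: [0.5601, 0.34, 0.4523]
tool_rot: [0.986, 0.165, 0.003, -0.001]
ft_force: [0.1, -0.7, -0.9]
grip_width: 0.0603
```

```bash
python3 - <<'E'
from mv import delta
from c0 import *
delta((.462,-.243,.43),126.9)
cv2.imwrite(f"pics/s6.png",cs["pixels"][190:350,90:280].repeat(3,0).repeat(3,1))
E
```

```text
shift [-0.2817  0.5191  0.0186] jawang -70.99 turn about tool z -0.3122 9.25 [0.5592 0.3396 0.4482] 0.0604 [-1.1  0.6 -0.3] [0.38 0.53 1.3  0.   1.31 1.61]
```

View pics/s6.png

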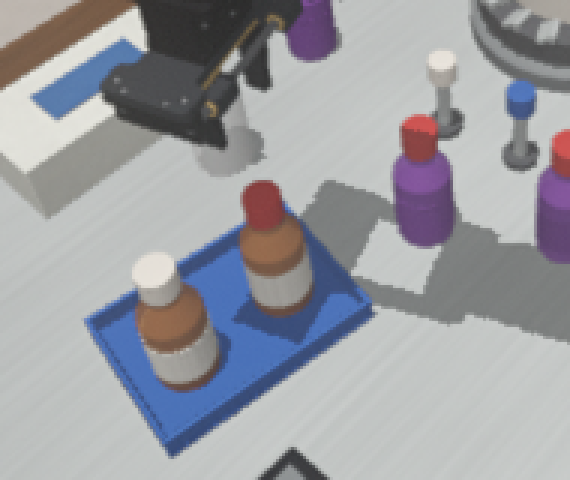

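The bottle stands upright in the tray, released, at about (275,250) in the crop. Now to the pawl.

Call:
servo_tool:
  steps: [0.05,-0.02,0.035,0,0,0.05,-0.045,0.085,0,0,0.05,-0.07,0.13,0,-0.04,0.05,-0.095,0.175,0,-0.08,0.05,-0.12,0.22,0,-0.12,0.05,-0.145,0.265,0,-0.16,0.05,-0.17,0.31,0,-0.2,0.05,-0.195,0.355,0,-0.24,0.05,-0.22,0.4,0,-0.28,0.05,-0.245,0.45,0,-0.312,0.05,-0.27,0.495,0,-0.312,0.05,-0.282,0.519,0.01,-0.312]

```text
time: 10.75
position: [0.4613, -0.2453, 0.4374]
tool_rot: [0.949, 0.315, -0.001, -0.001]
ft_force: [0.6, -0.4, 0.4]
grip_width: 0.0501
```

Call:
servo_tool:
  steps: [0.05,0,0,0,0,0.05,0,0,0,0]

```text
time: 11.0
position: [0.4618, -0.2421, 0.4377]
tool_rot: [0.949, 0.316, -0.001, -0.002]
ft_force: [0.9, -0.2, 0.5]
grip_width: 0.0499
```

```bash
python3 - <<'E'
from mv import delta
from c0 import *
delta((.462,-.243,.314),126.9)
w=camera("wrist");a=w["pixels"]
h=cv2.cvtColor(a,cv2.COLOR_BGR2HSV);m=cv2.inRange(h,(5,170,90),(18,255,255));k,l,s,c=cv2.connectedComponentsWithStats(m)
for i in range(1,k):
    if s[i,4]>60: print(s[i],c[i],onz(w,*c[i],.158))
cv2.imwrite("pics/w7.png",a);cv2.imwrite("pics/s7.png",cs["pixels"]);cv2.imwrite("pics/t7.png",ct["pixels"])
E
```

```text
shift [-0.0009  0.0012  0.1246] jawang -53.03 turn about tool z 0.0012 11.1 [ 0.4621 -0.2416  0.4386] 0.05 [0.3 0.1 0.6] [-0.7   0.35  1.65  0.    1.15  0.23]
[251 175  13  34 419] [256.82816229 191.68019093] [ 0.46750199 -0.243987    0.158     ]
```

View pics/w7.png

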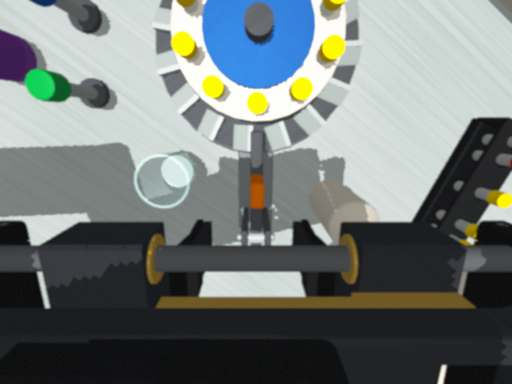

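View pics/s7.png

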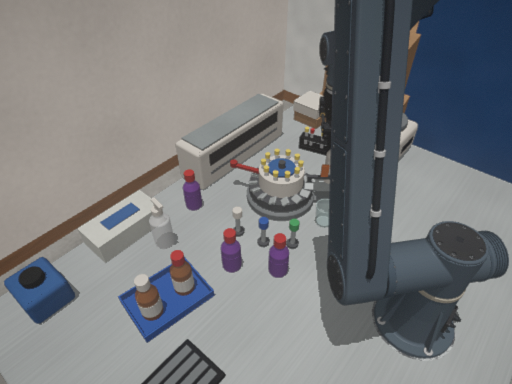

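View pics/t7.png

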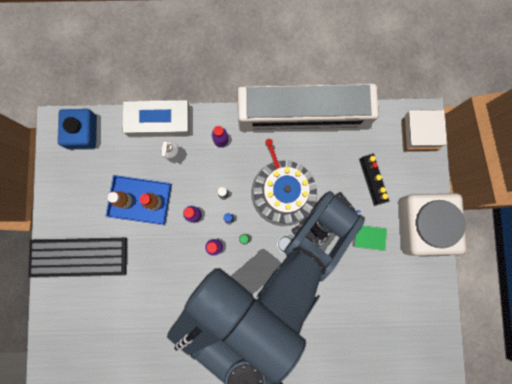

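The side and top views show the bottle upright in the tray, at (182,275) and (148,200). The wrist view has the orange tab at (257,192), lined up with the jaws. Descending onto the tab, keeping high (grasp point about 150 mm) so the gripper body clears the wash bottle.

Call:
servo_tool:
  steps: [0.05,0,0.003,0.03,0,0.05,0,0.0035,0.07,0,0.05,0,0.0035,0.1,0,0.05,0,0.0035,0.115,0,0.05,0,0.0035,0.1245,0,0.05,0,0.0035,0.1245,0]

```text
time: 11.9
position: [0.4644, -0.2455, 0.3147]
tool_rot: [0.949, 0.317, 0.0, 0.0]
ft_force: [-0.5, -0.5, 0.2]
grip_width: 0.0499
```

```bash
python3 - <<'E'
from mv import delta
from c0 import *
delta((.4645,-.2445,.314),126.9)
w=camera("wrist");cv2.imwrite("pics/w8.png",w["pixels"])
E
```

```text
shift [ 0.0008 -0.0011  0.0014] jawang -53.10 turn about tool z -0.0000 12.0 [ 0.4645 -0.2458  0.3154] 0.0505 [-0.1 -0.7 -0.6] [-0.7   0.52  1.77 -0.    0.85  0.23]
```

View pics/w8.png

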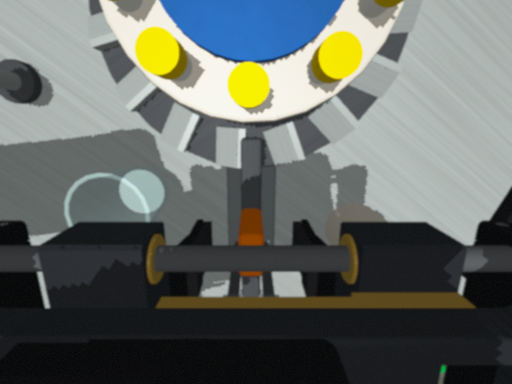

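The tab at (251,240) is centred between the fingers and the wash bottle is untouched. Closing.

Call:
servo_tool:
  steps: [0.005,0,0,0.001,0,0.005,0,0,0.001,0,0.005,0,0,0.001,0,0.005,0,0,0.001,0]
  force: 30

```text
time: 12.55
position: [0.4641, -0.2457, 0.3136]
tool_rot: [0.949, 0.316, 0.0, 0.0]
ft_force: [0.0, 0.4, 1.2]
grip_width: 0.0181
```

```bash
python3 - <<'E'
from mv import delta
from c0 import *
delta((.4645,-.2445,.314),126.9)
cv2.imwrite("pics/t9.png",ct["pixels"][110:270,150:400].repeat(3,0).repeat(3,1))
E
```

```text
shift [ 0.001  -0.0008 -0.0004] jawang -53.13 turn about tool z -0.0005 12.65 [ 0.4642 -0.2457  0.3136] 0.0135 [-0.1  0.7 -0. ] [-0.7   0.53  1.77  0.    0.84  0.23]
```

View pics/t9.png

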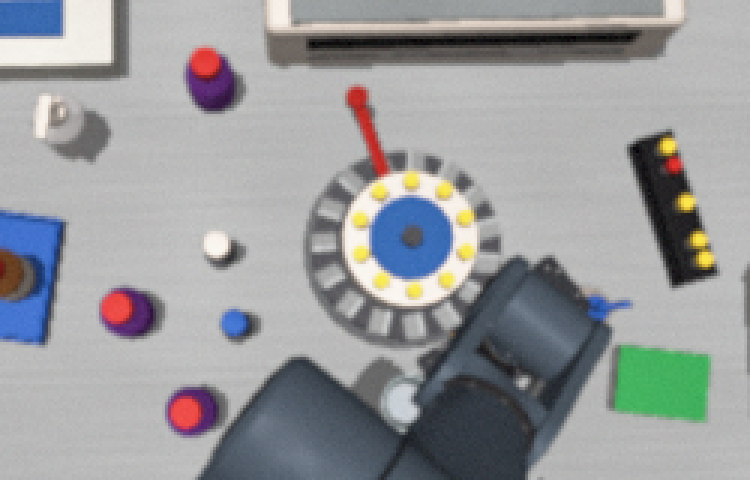

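Tab gripped (14 mm). Red arm tip at about (269,142) in full pixels. Lifting the pawl.

Call:
servo_tool:
  steps: [0.005,-0.001,0,-0.007,0,0.005,-0.003,0,-0.014,0,0.005,-0.005,0,-0.02,0,0.005,-0.005,0,-0.02,0]

```text
time: 13.15
position: [0.4582, -0.2504, 0.3318]
tool_rot: [0.948, 0.317, -0.004, 0.0]
ft_force: [-6.1, -9.9, -13.6]
grip_width: 0.014
```

```bash
cat > drum.py <<'E'
from c0 import *
from mv import delta
import sys
D=np.array([.5825,-.155])
a=ct["pixels"];h=cv2.cvtColor(a,cv2.COLOR_BGR2HSV);m=cv2.inRange(h,(0,150,70),(8,255,255))|cv2.inRange(h,(172,150,70),(179,255,255))
ys,xs=np.nonzero(m);P=np.array([onz(ct,u,v,.104)[:2] for u,v in zip(xs,ys)])-D
r=np.hypot(*P.T);an=np.degrees(np.arctan2(P[:,1],P[:,0]))
k=(r>.09)&(r<.155)  # bar only
kk=k
print("n",k.sum())
if k.any():
    md=np.median(an[k]);k&=abs(an-md)<8;A=an[k].mean();print("arm world %.1f drum rad %.3f"%(A,np.radians(A+18.1-36)))
delta((.4645,-.2445,.314))
cv2.imwrite(f"pics/td{sys.argv[1]}.png",a[110:270,150:400].repeat(3,0).repeat(3,1));cv2.imwrite(f"pics/sd{sys.argv[1]}.png",cs["pixels"][100:300,150:400].repeat(3,0).repeat(3,1))
E
python3 drum.py 1
```

```text
n 58
arm world 21.6 drum rad 0.065
shift [ 0.0086 -0.0009  0.0177] jawang -53.01 13.25 [ 0.4583 -0.2503  0.3317] 0.0137 [ -5.8  -9.3 -13.7] [-0.71  0.5   1.76 -0.01  0.89  0.22]
```

View pics/sd1.png

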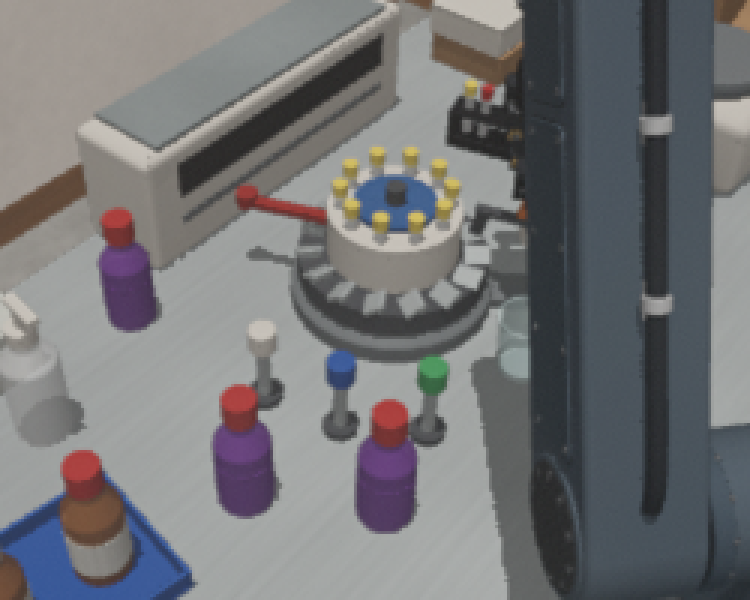

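Call:
servo_tool:
  steps: [0.005,-0.002,0,0,0,0.005,-0.004,0,0,0,0.005,-0.004,0,0,0,0.005,-0.004,0,0,0,0.005,-0.004,0,0,0,0.005,-0.004,0,0,0,0.005,-0.004,0,0,0,0.005,-0.004,0,0,0,0.005,-0.004,0,0,0,0.005,-0.004,0,0,0,0.005,-0.004,0,0,0,0.005,-0.004,0,0,0]

```text
time: 14.75
position: [0.4566, -0.2514, 0.3328]
tool_rot: [0.949, 0.317, -0.001, 0.0]
ft_force: [-1.6, -4.8, -12.6]
grip_width: 0.0141
```

```bash
python3 drum.py 2
```

```text
n 61
arm world 37.8 drum rad 0.348
shift [ 0.0105 -0.0007  0.0187] jawang -53.08 14.85 [ 0.4566 -0.2514  0.3327] 0.0141 [ -2.   -6.1 -12.8] [-0.72  0.49  1.76 -0.    0.89  0.21]
```

View pics/td2.png

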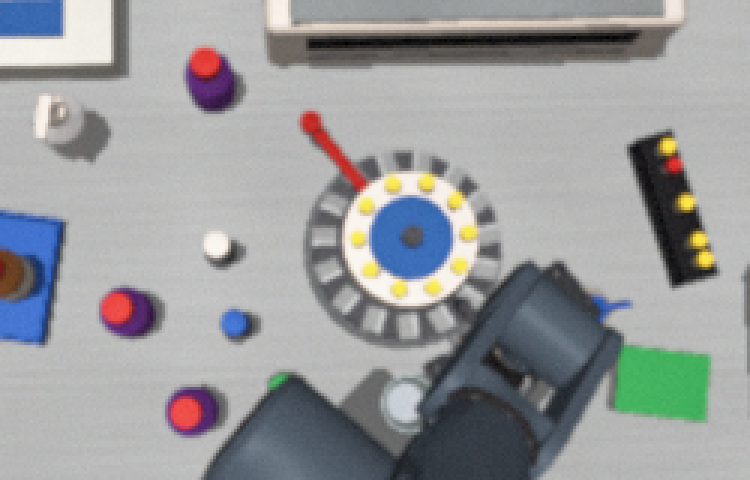

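The drum turns at about 0.177 rad/s and was at 0.35 rad at t≈14.8. Holding.

Call:
servo_tool:
  steps: [0.005,0,0,0,0,0.005,0,0,0,0,0.005,0,0,0,0,0.005,0,0,0,0,0.005,0,0,0,0,0.005,0,0,0,0,0.005,0,0,0,0,0.005,0,0,0,0,0.005,0,0,0,0,0.005,0,0,0,0,0.005,0,0,0,0,0.005,0,0,0,0]

```text
time: 16.35
position: [0.4566, -0.2514, 0.3328]
tool_rot: [0.949, 0.317, -0.001, 0.0]
ft_force: [-2.4, -5.9, -12.4]
grip_width: 0.0137
```

Call:
servo_tool:
  steps: [0.005,0,0,0,0,0.005,0,0,0,0,0.005,0,0,0,0,0.005,0,0,0,0,0.005,0,0,0,0,0.005,0,0,0,0,0.005,0,0,0,0,0.005,0,0,0,0,0.005,0,0,0,0,0.005,0,0,0,0,0.005,0,0,0,0,0.005,0,0,0,0]

```text
time: 17.85
position: [0.4566, -0.2514, 0.3328]
tool_rot: [0.949, 0.317, -0.001, -0.0]
ft_force: [-2.7, -6.1, -13.3]
grip_width: 0.0139
```

Call:
servo_tool:
  steps: [0.005,0,0,0,0,0.005,0,0,0,0,0.005,0,0,0,0,0.005,0,0,0,0,0.005,0,0,0,0,0.005,0,0,0,0,0.005,0,0,0,0,0.005,0,0,0,0,0.005,0,0,0,0,0.005,0,0,0,0,0.005,0,0,0,0,0.005,0,0,0,0]

```text
time: 19.35
position: [0.4566, -0.2514, 0.3327]
tool_rot: [0.949, 0.317, -0.001, -0.0]
ft_force: [-1.2, -5.4, -13.3]
grip_width: 0.0142
```

```bash
python3 drum.py 3
```

```text
n 65
arm world 82.2 drum rad 1.123
shift [ 0.0105 -0.0007  0.0187] jawang -53.08 19.45 [ 0.4566 -0.2514  0.3327] 0.0138 [ -1.9  -6.2 -12. ] [-0.72  0.49  1.76 -0.    0.89  0.21]
```

View pics/td3.png

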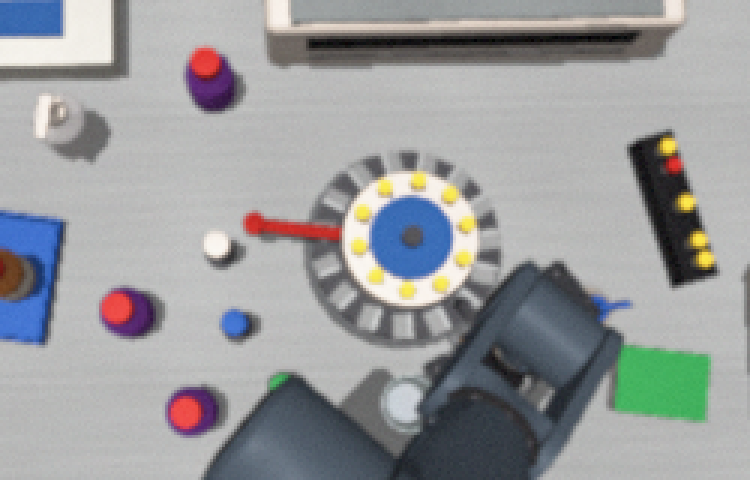

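View pics/sd3.png

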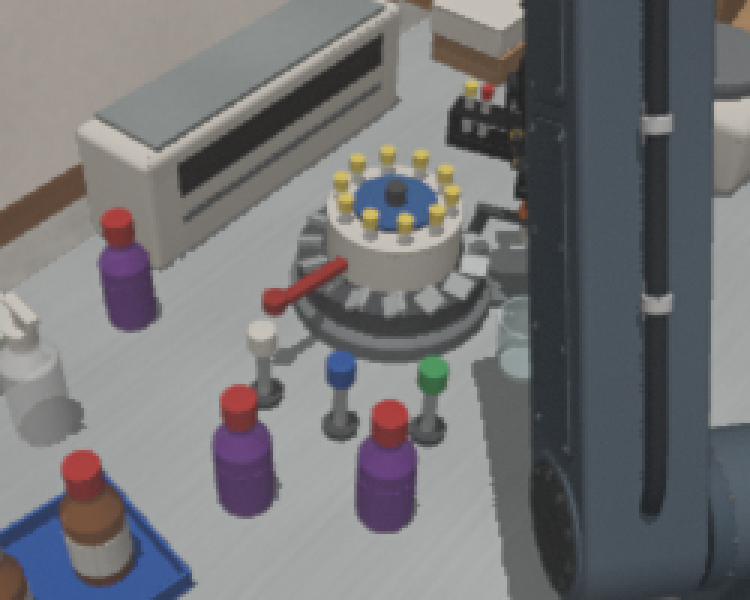

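Call:
servo_tool:
  steps: [0.005,0,0,0,0,0.005,0,0,0,0,0.005,0,0,0,0,0.005,0,0,0,0,0.005,0,0,0,0,0.005,0,0,0,0,0.005,0,0,0,0,0.005,0,0,0,0,0.005,0,0,0,0,0.005,0,0,0,0,0.005,0,0,0,0,0.005,0,0,0,0]

```text
time: 20.95
position: [0.4566, -0.2514, 0.3328]
tool_rot: [0.949, 0.317, -0.001, -0.0]
ft_force: [-1.6, -6.1, -13.1]
grip_width: 0.0136
```

Call:
servo_tool:
  steps: [0.005,0,0,0,0,0.005,0,0,0,0,0.005,0,0,0,0,0.005,0,0,0,0,0.005,0,0,0,0,0.005,0,0,0,0,0.005,0,0,0,0,0.005,0,0,0,0,0.005,0,0,0,0,0.005,0,0,0,0,0.005,0,0,0,0,0.005,0,0,0,0]

```text
time: 22.45
position: [0.4566, -0.2514, 0.3328]
tool_rot: [0.949, 0.317, -0.001, 0.0]
ft_force: [-1.1, -6.6, -12.9]
grip_width: 0.0136
```

```bash
python3 drum.py 4
```

```text
n 65
arm world 110.7 drum rad 1.619
shift [ 0.0105 -0.0007  0.0187] jawang -53.08 22.55 [ 0.4566 -0.2514  0.3327] 0.0139 [ -1.4  -6.5 -12.5] [-0.72  0.49  1.76 -0.    0.89  0.21]
```

View pics/sd4.png

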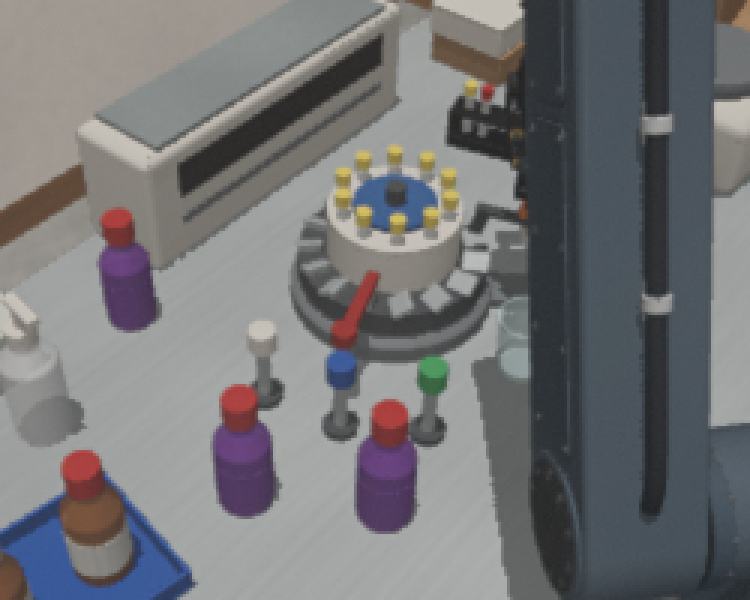

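View pics/td4.png

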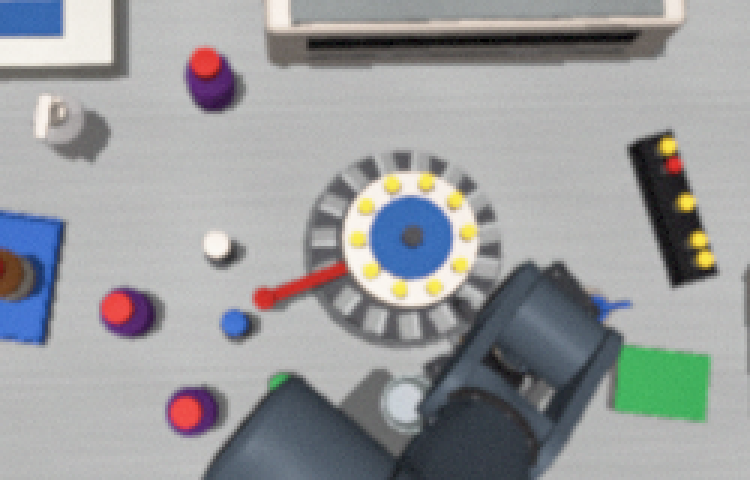

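The arm is 3–4° short of the blue post at t=22.5, as the tracking says (drum 1.62). Release at about 1.87.

Call:
servo_tool:
  steps: [0.005,0,0,0,0,0.005,0,0,0,0,0.005,0,0,0,0,0.005,0,0,0,0,0.005,0,0,0,0,0.005,0,0,0,0,0.005,0,0,0,0,0.005,0,0,0,0,0.005,0,0,0,0,0.005,0,0,0,0,0.04,0,0,0,0,0.05,0,0,0,0]

```text
time: 24.05
position: [0.4573, -0.2507, 0.3345]
tool_rot: [0.949, 0.316, 0.001, 0.0]
ft_force: [-0.2, -0.5, -0.3]
grip_width: 0.0267
```

Call:
servo_tool:
  steps: [0.05,0,0,0,0,0.05,0,0,0,0]

```text
time: 24.3
position: [0.4571, -0.2508, 0.334]
tool_rot: [0.949, 0.316, 0.0, 0.0]
ft_force: [-0.5, 0.9, 0.1]
grip_width: 0.0449
```

```bash
python3 drum.py 5;python3 - <<'E'
from rig import camera
import cv2
cv2.imwrite("pics/w11.png",camera("wrist")["pixels"])
E
```

```text
n 67
arm world 126.8 drum rad 1.900
shift [ 0.0098 -0.0007  0.0198] jawang -53.10 24.4 [ 0.457  -0.2509  0.3338] 0.0484 [-0.6  0.6 -0.3] [-0.72  0.49  1.76  0.    0.89  0.21]
```

View pics/w11.png

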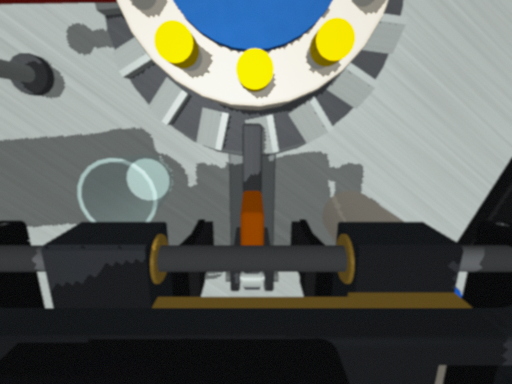

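The wrist view shows the pawl dropped, with the tab free at (252,218). Backing straight up while the drum runs to its catch.

Call:
servo_tool:
  steps: [0.05,0,0,-0.02,0,0.05,0,0,-0.06,0,0.05,0,0,-0.1,0,0.05,0,0,-0.13,0,0.05,0,0,-0.13,0,0.05,0,0,-0.13,0,0.05,0,0,-0.13,0,0.05,0,0,-0.13,0,0.05,0,0,-0.13,0,0.05,0,0,-0.13,0,0.05,0,0,-0.13,0,0.05,0,0,-0.13,0]

```text
time: 25.95
position: [0.457, -0.2511, 0.4636]
tool_rot: [0.949, 0.316, 0.0, 0.0]
ft_force: [-0.3, -0.4, -0.9]
grip_width: 0.0499
```

```bash
python3 drum.py 6
```

```text
n 72
arm world 137.9 drum rad 2.094
shift [ 0.0099 -0.0007  0.1496] jawang -53.11 26.05 [ 0.457  -0.251   0.4636] 0.0503 [ 0.3  0.1 -1.4] [-0.72  0.32  1.62 -0.    1.21  0.21]
```

Call:
servo_tool:
  steps: [0.05,0,0,0,0,0.05,0,0,0,0,0.05,0,0,0,0,0.05,0,0,0,0,0.05,0,0,0,0,0.05,0,0,0,0,0.05,0,0,0,0,0.05,0,0,0,0]

```text
time: 27.05
position: [0.457, -0.2511, 0.4636]
tool_rot: [0.949, 0.316, 0.0, 0.0]
ft_force: [-0.5, -0.1, -0.0]
grip_width: 0.0498
```

```bash
python3 drum.py 7;python3 - <<'E'
from rig import camera
import cv2
cv2.imwrite("pics/w12.png",camera("wrist")["pixels"])
E
```

```text
n 71
arm world 137.8 drum rad 2.093
shift [ 0.01   -0.0007  0.1496] jawang -53.11 27.15 [ 0.457  -0.251   0.4636] 0.0496 [-1.  -0.2  0.4] [-0.72  0.32  1.62  0.    1.21  0.21]
```

View pics/w12.png

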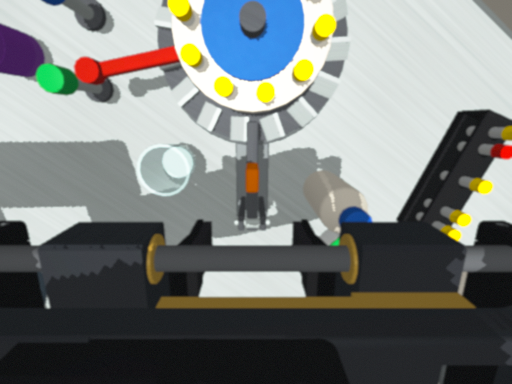

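View pics/sd7.png

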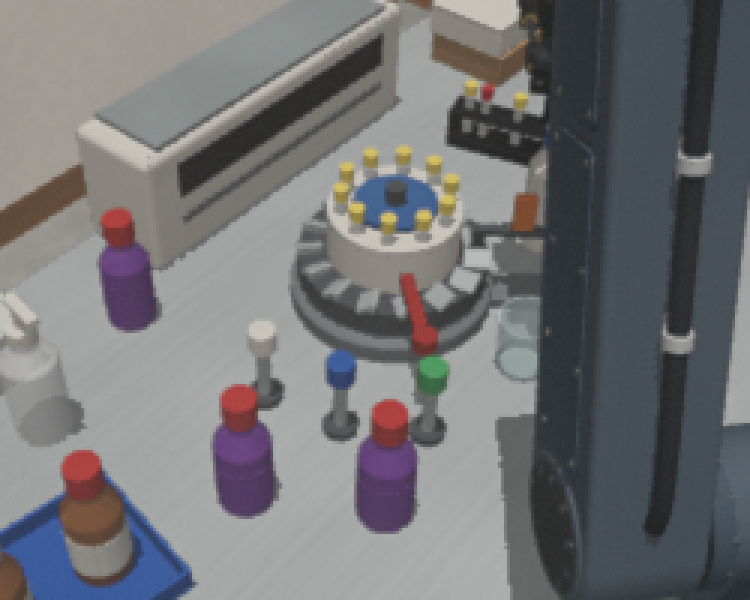

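View pics/td7.png

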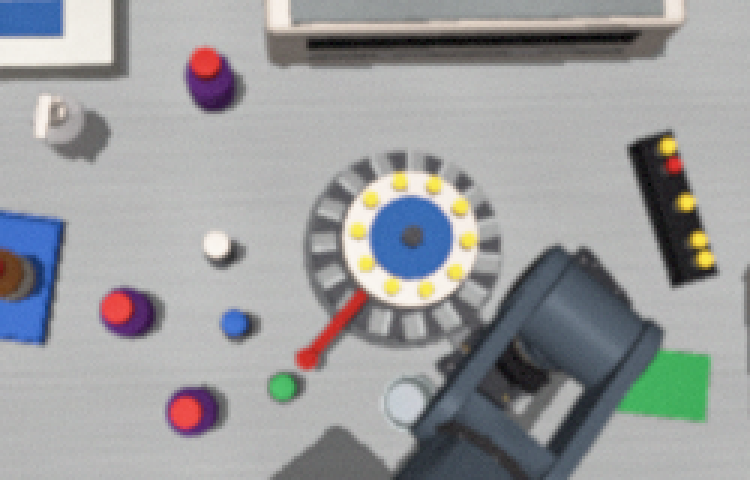

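The red arm rests at the green post with the drum at 2.093 rad, the same as a second earlier. The pawl is down, the bottle is upright in the tray and the gripper is clear. Handing in.

```bash
python3 -c "
from rig import hand_in
print(hand_in())"
```

```text
the job is handed in; nothing more can be done
None
```

The job is done and handed in at about 27 s of the 72 s; `hand_in()` gave no verdict.

- **Bottle:** I gripped the red-capped amber bottle by its cap and stood it in the empty half of the tray, aiming for 50 mm towards −y. Later pictures show it upright and let go, but I did not re-measure its position after releasing it.
- **Pawl and drum:** I lifted the pawl by the orange tab and held it up while tracking the red arm in the top camera. I let go with the drum at about 1.87 rad, between the blue and green posts.
- **Last checks:** The drum angle read 2.094 rad, then 2.093 rad about a second later; the catch at the green post is 2.094 rad. The arm points along 137.8° and the green post measures 137.7°, both in world angles. All cameras show the tip beside the post. The pawl looks fully down in the wrist and side views, and the gripper is about 130 mm above the height at which it let go of the tab.
- **Other things on the bench:** Those visible in the last pictures looked unmoved, judged by eye only.
- **Small disagreements:** Two views put the bottle cap about 4 mm apart, and the post radius measured 228 mm instead of 230 mm. No check failed.

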